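# Load and close the light-sensor test box

## Task

Stand the framed glass cell upright in the middle of the small metal stage in the open test box, its clear faces square to the two light barrels so that the light passes straight through the glass, and let go of it. Then swing the lid fully shut without slamming it, and last of all swing the clamp arm over and down until it lies flat on the lid; leave the cell centred and square, and do not disturb the solder spool, the jar or the cutters.

Things in the scene. Friction and masses are not known exactly. Their poses are not given: they have to be found in the camera images.
- cell_mid (a point): Sample cell: loose glass block between two black cheeks on a black base, 36 mm along its x, 26 mm along its y, 44 mm tall, about 70 g, standing upright at the start, at any yaw. The point is its centre, 22 mm above its underside. The opaque cheeks (6 mm thick) face +x and -x, 36 mm apart: grip these; the clear glass faces face +y and -y. Either way round is equal.
- testbox: Black open-topped test box, fixed to the table, outside 170 mm along its x, 130 mm along its y, 62 mm tall, walls 4 mm. Origin: centre of its underside, z up. The lid is hinged along its +y rim, the clamp is outside its -y wall. Light runs along its y between two metal barrels, 18 mm in diameter, that end 31 mm either side of the middle. Its +y side stays on the robot's left.
- stage (a point): Centre of the top of the bare metal stage in the middle of the box (60 mm along x, 56 mm along y, flat, no rim), 14 mm above the box's underside, 48 mm below its rim; axes as the box. The barrels' axis runs along y, 22 mm above this point. About 63 mm are free between the standing cell and the box's +x and -x walls.
- lid_hinge (a point): Middle of the lid's hinge line, fixed on the box at its y = +65 mm, 62 mm above the underside; axes as the box; the hinge line runs along x.
- lid (a joint): Lid angle in rad: 0 shut, flat on the box; pi/2 upright; starts near upright (1.4 to 1.7, stop at 1.9). A plain flat black plate, 170 mm along x, 130 mm from hinge to free edge, 8 mm thick; the hinge line lies on its inner face. A stiff friction hinge holds it wherever it is left; about 2 to 4 N at 85 mm from the hinge moves it.
- lid_edge (a point): Middle of the lid's free edge, half-way through its thickness (130 mm from the hinge, 4 mm out from the lid's inner face). It moves with the lid.
- clamp_pivot (a point): Pivot of the clamp arm, fixed on the box at its y = -79 mm, 74 mm above the underside; axes as the box; the pivot axis runs along x. Steel lugs stand beside it up to 81 mm above the underside, 20 mm to either side in x.
- clamp (a joint): Clamp angle in rad: 0 down, level along +y on the shut lid; pi/2 straight up; starts leaning away from the box (1.65 to 1.95, stop 2.1). Steel bar 14 mm wide, 8 mm thick, 77 mm from pivot to tip, centred on the pivot; black end pad 26 mm wide over the last 22 mm. Stays wherever it is left; about 2 N at 55 mm from the pivot moves it. Nothing pushes it or the lid open again.
- clamp_tip (a point): Tip of the clamp arm, 77 mm from the pivot. It moves with the arm.
- spool_mid (a point): Bystander, to be left alone: upright spool of solder, 52 mm in diameter, 40 mm tall; the point is its centre.
- jar_mid (a point): Bystander, to be left alone: small glass jar with a metal lid, 52 mm in diameter, 60 mm tall; the point is its centre.
- cutters: Bystander, to be left alone: side cutters lying flat, about 120 mm long, 14 mm high; the origin is on the table under their joint, handles to -x.

How it is judged:
By the outcome, as a careful person would: the job done as asked, in the order asked, and still so for the second after the job is handed in, with the robot touching nothing.
It also fails if it takes over 64 s, if anything falls off the work surface, if the arm or the gripper's body presses on something with over 40 N, if the wrist force passes 120 N, or if a joint passes its speed limit or range.

## Robot

A 6-joint arm with a two-finger parallel gripper is mounted at the origin on the work surface. World frame = base frame: x ahead of the robot, y to its left, z up, the work surface at z = 0. Lengths are in m, angles in rad, forces in N, time in s.
With the tool pointing down it reaches from about 0.325 to 0.75 m from the base axis. Payload 7.6 kg.
Tool frame: the origin (TCP) lies at the very end of the fingers, on their centre line; the grasp point (between the pads) lies behind it (ctrl.grip_depth is the z of the grasp point in the tool frame, in m); z points along the fingers, y is the direction in which the jaws open and shut (so a half turn about z gives the same grasp; the last joint's range is limited). The gripper opens to 85 mm and grips with 20 to 120 N. Pads are 22 mm wide; open, the fingers measure 114 mm over their backs; the gripper's body (76 mm by 85 mm) begins 54 mm behind the grasp point. The pads swing forward as they close: fully open they stand 13 mm farther back than shut.
Start: joints at [1.152, 0.052, 1.401, -0, 1.689, -0.07], TCP at [0.179, 0.493, 0.231] pointing down, gripper open.
Joint ranges: [-2.9, 2.9], [-0.91, 2.17], [0.12, 2.37], [-1.06, 4.2], [0.26, 2.73], [-2.93, 2.93]. Speed limits (rad/s): [2.57, 2.57, 3.01, 3.14, 3.14, 3.14].

## Interface

Orientations are given as a rotation vector (axis times angle).
In Python, from station import get_state, vision, ticket, ctrl gives the robot as it stands.
- The arm moves only by the tool play_rows, never from a script. Its arguments are lists of equal length, an entry for each row: "xyz": the shift along the tool's x, y, z in mm, a list of three; "twist": the turn about the tool's z in degrees. In form: {"xyz": [[tx, ty, tz], ...], "twist": [twist, ...]}. A call has 1 to 12 rows; each row is the pose to reach, as a shift and turn from the pose measured when the call began, along the tool's axes at that moment; what a row does not reach only later rows make up. A row lasts 1/10 s, in which the tool goes at most 50 mm and 8.59 degrees, less where a joint would pass 70% of its speed; a pose out of reach is approached as far as the arm can. A call with a gripper value outside its range is refused whole. "grip" is the closure in counts, from 0 (fully open) to 255 (shut), set as the call begins (left out, the last holds). The fingers move at their own pace and stop on an object; the grip force is fixed at half the most. Time passes only in rows, so rows that repeat a pose let the fingers close. It gives the time, the measured TCP pose, the force and the opening at its end, in the units of the state.
- get_state(): the state, without advancing time (a new reading comes with each control period).
- vision.snapshot(name): name is "scene" or "top" or "wrist"; returns a dict with "img" (384x512x3 uint8, blue, green, red), "fx", "fy", "cx", "cy" (pixels), "k1" (the pictures are not rectified: a ray, as slopes to the right and down, at radius r is drawn at 1 + k1 r^2 times it, then the intrinsics apply), "xyz" and "orientation" of the camera in the world. Camera axes: x right, y up, looking along -z (the intrinsics and any distortion apply to the point x, -y, -z); pixel columns grow to the right and rows downward; lengths in m; the calibration is good to about 2 mm. A picture is of the moment at which its call begins. There is no depth.
- ticket.job_done(): hands the job in, once; it reports no verdict.
The state is a dict: "clock": time; "joint_positions": joint angles; "joint_vel": joint speeds; "effort": joint torques, N m; "tool_pos": TCP position; "eef_rot": TCP orientation; "ft_force": force on the tool from outside, world axes, zero at the start; "ft_torque": the same for the moment, N m; "width": opening from 0.0 (shut) to 1.0 (fully open).
Only numpy, scipy, OpenCV 4.12 (cv2) and the standard library are available. Lean on these libraries where they do the work, as an engineer would, in place of code of your own. Each camera call takes 0.05 s, during which the arm holds its last target.

## Working session

There is one attempt and no reset: what is moved stays moved. The work goes in short steps, Python scripts to look and compute and a tool call to move; the robot and the scene stay as the last step left them, time stands still between calls to the robot, and variables do not carry over. Pictures are saved under pics/ and viewed, and the job is handed in when it is done.

Besides the shell and the picture viewer there is one more tool, called as name(argument=value, ...) on one line, values as JSON. play_rows: Moves the arm, as the interface text tells. Its arguments: {"type":"object","properties":{"xyz":{"type":"array"},"twist":{"type":"array"},"grip":{"type":"number"}},"required":["xyz","twist"]}

```bash
ls; mkdir -p pics
python3 - <<'E'
from station import get_state, vision, ctrl
import cv2
s=get_state(); print({k:s[k] for k in ('clock','tool_pos','eef_rot','ft_force','width')}, ctrl.grip_depth)
for n in ("scene","top","wrist"):
    d=vision.snapshot(n); cv2.imwrite(f"pics/{n}0.png",d["img"])
    print(n,{k:d[k] for k in d if k!="img"})
E
```

```text
pics
{'clock': 0.0, 'tool_pos': array([0.17928106, 0.49312956, 0.23048884]), 'eef_rot': array([-5.45045235e-01, -3.09355669e+00,  2.32259918e-03]), 'ft_force': array([ 0.84676056, -1.10936892,  0.42712238]), 'width': 0.9985827927931249} -0.0187
scene {'fx': 367.0000475402686, 'fy': 367.0000475402686, 'cx': 262.67587955947977, 'cy': 185.13144003934588, 'k1': -0.06126980642820482, 'xyz': array([ 1.06068142, -0.59236324,  0.71156091]), 'orientation': array([0.86581303, 0.33558482, 0.65639353])}
top {'fx': 420.2498937607971, 'fy': 420.2498937607971, 'cx': 256.45781194803266, 'cy': 189.9857208652314, 'k1': 0.03622880047563175, 'xyz': array([0.33487732, 0.0293912 , 1.17736564]), 'orientation': array([ 0.13999146, -0.15037396, -1.54804534])}
wrist {'fx': 345.65378872012417, 'fy': 345.65378872012417, 'cx': 256.31687453482, 'cy': 196.5111870932511, 'k1': -0.005356081112962259, 'xyz': array([0.11042537, 0.51685258, 0.37296461]), 'orientation': array([-0.25565158, -0.17691411,  1.2131948 ])}
```

View pics/scene0.png

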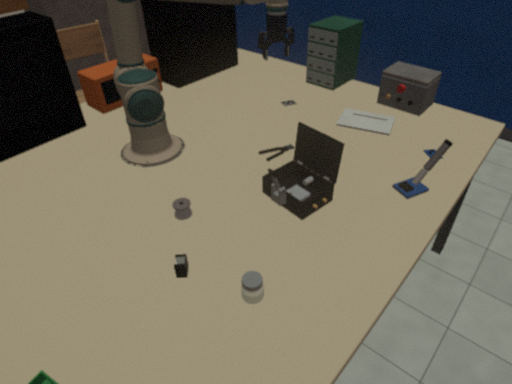

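View pics/top0.png

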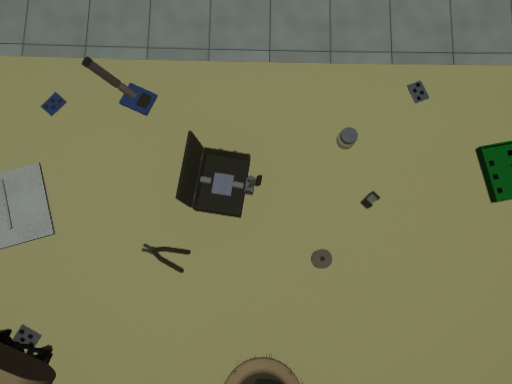

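View pics/wrist0.png

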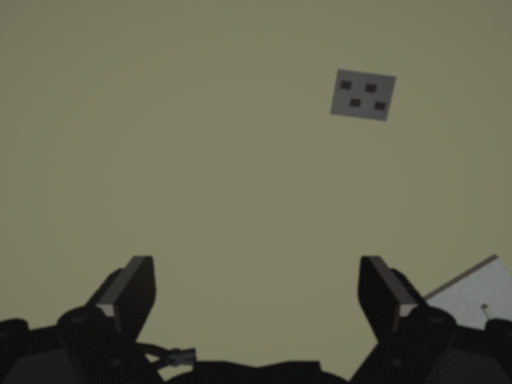

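The top view has the box at about (222,184), the cell at (370,200), the spool at (321,259), the jar at (347,138) and the cutters at (165,257). Next I'll write helpers and enlarge the crops.

```bash
cat > h.py <<'E'
import numpy as np, cv2
from scipy.spatial.transform import Rotation as R
from station import get_state, vision, ctrl
def ray(d,u,v):
    K=np.array([[d["fx"],0,d["cx"]],[0,d["fy"],d["cy"]],[0,0,1]])
    p=cv2.undistortPoints(np.array([[[u,v]]],float),K,np.array([d["k1"],0,0,0.]))[0,0]
    w=R.from_rotvec(d["orientation"]).apply([p[0],-p[1],-1.])
    return np.array(d["xyz"]),w/np.linalg.norm(w)
def onz(d,u,v,z):
    o,w=ray(d,u,v); return o+w*(z-o[2])/w[2]
def proj(d,P):
    P=np.atleast_2d(P); c=R.from_rotvec(d["orientation"]).inv().apply(P-d["xyz"])
    x=c[:,0]/-c[:,2]; y=-c[:,1]/-c[:,2]; s=1+d["k1"]*(x*x+y*y)
    return np.c_[d["fx"]*x*s+d["cx"],d["fy"]*y*s+d["cy"]]
def tri(rays):
    A=0;b=0
    for o,w in rays:
        M=np.eye(3)-np.outer(w,w);A=A+M;b=b+M@o
    return np.linalg.solve(A,b)
def crop(d,x0,x1,y0,y1,f,name):
    c=d["img"][y0:y1,x0:x1]; c=cv2.resize(c,None,fx=f,fy=f,interpolation=cv2.INTER_CUBIC)
    c=np.clip(255*(c/255.)**0.6,0,255).astype(np.uint8); cv2.imwrite("pics/"+name,c)
E
python3 - <<'E'
from h import *
d=vision.snapshot("top")
crop(d,170,270,125,225,6,"topbox.png"); crop(d,350,390,180,220,12,"topcell.png")
for n,p,z in (("cell",(370,200),.044),("box",(222,184),.014),("spool",(321,259),.04),("jar",(348,135),.06)): print(n,onz(d,*p,z))
d=vision.snapshot("scene"); crop(d,255,345,120,220,6,"scbox.png"); crop(d,165,200,245,285,10,"sccell.png")
E
```

```text
cell [ 0.52542256 -0.28678694  0.044     ]
box [0.56843757 0.12104701 0.014     ]
spool [ 0.36396754 -0.15184206  0.04      ]
jar [ 0.70422774 -0.22726668  0.06      ]
```

View pics/topbox.png

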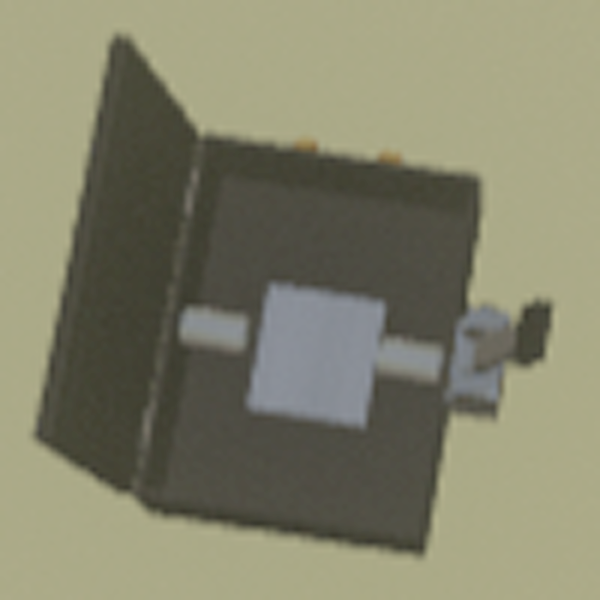

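View pics/topcell.png

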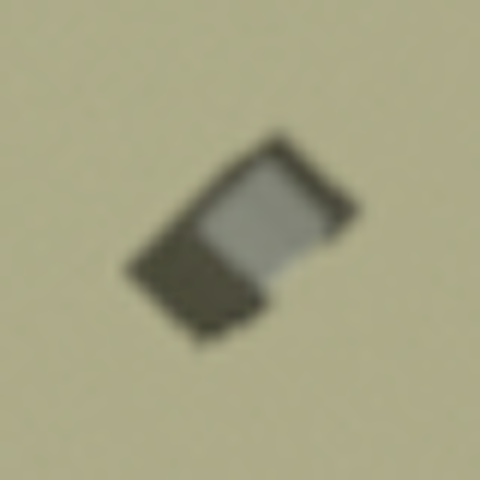

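View pics/scbox.png

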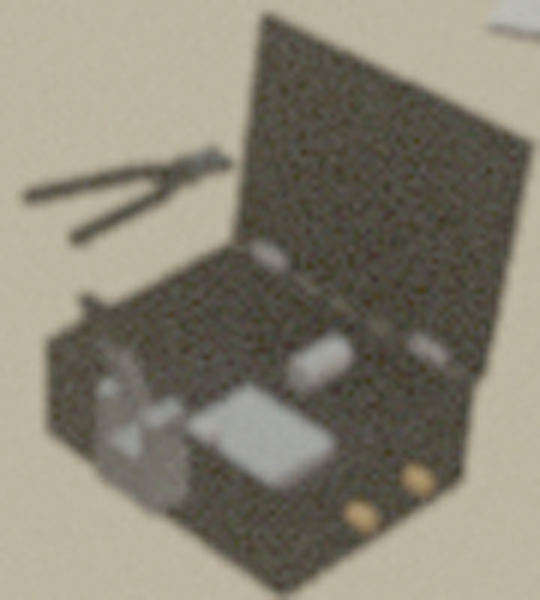

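View pics/sccell.png

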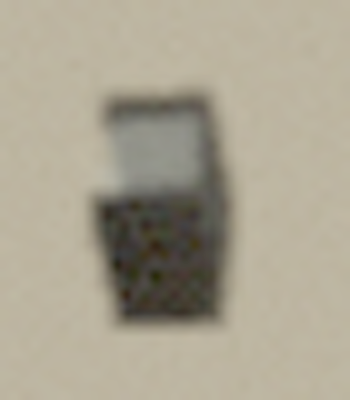

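Top crop: the stage is the bright square at about (215..234,172..196). The lid stands to its left (+y) and the clamp is at right. The cell is rotated about 45° in the image. I'll measure it coarsely.

Run:
```python
from h import *
t=vision.snapshot("top"); s=vision.snapshot("scene"); 
T=lambda x,y:(170+x/6,125+y/6)
S=lambda x,y:(255+x/6,120+y/6)
C=[onz(t,*T(*p),.014) for p in ((270,285),(385,300),(365,428),(248,410))]
print("stage",np.mean(C,0),[np.linalg.norm(C[i]-C[(i+1)%4])*1e3 for i in range(4)])
ys=(C[0]+C[3]-C[1]-C[2])[:2]; xs=(C[0]+C[1]-C[2]-C[3])[:2]
print("yaw",np.degrees(np.arctan2(-ys[0],ys[1])),np.degrees(np.arctan2(xs[1],xs[0])))
m=[ (205,135,.062),(480,178,.062),(425,553,.062),(140,500,.062)]
B=[onz(t,*T(a,b),z) for a,b,z in m]; print("rim",np.round(B,4),np.mean(B,0),[np.linalg.norm(B[i]-B[(i+1)%4])*1e3 for i in range(4)])
tr=lambda a,b:tri([ray(t,*T(*a)),ray(s,*S(*b))])
for n,a,b in (("lidfar",(120,38),(530,145)),("lidnear",(40,435),(265,15)),("clamptip",(538,330),(90,300))): print(n,tr(a,b))
c=lambda x,y:(350+x/12,180+y/12)
P=[onz(t,*c(*p),.044) for p in ((280,135),(360,210))]; print(P,np.linalg.norm(P[0]-P[1]))
e=P[1]-P[0]; print("cell y-dir deg",np.degrees(np.arctan2(e[1],e[0])))
st=get_state(); print(R.from_rotvec(st["eef_rot"]).as_matrix().round(3))
print(t["img"].shape)
w=vision.snapshot("wrist"); Rt=R.from_rotvec(st["eef_rot"])
print("cam in tool",Rt.inv().apply(w["xyz"]-st["tool_pos"]), Rt.inv().apply(R.from_rotvec(w["orientation"]).apply([0,0,-1])))
```

```text
stage [0.56778754 0.11865702 0.014     ] [np.float64(54.83991077676046), np.float64(61.96820167635454), np.float64(55.47062503105528), np.float64(60.719633824472304)]
yaw -7.160756337396812 -7.43282536256315
rim [[0.6601 0.1694 0.062 ]
 [0.6423 0.0432 0.062 ]
 [0.4696 0.0642 0.062 ]
 [0.491  0.1916 0.062 ]] [0.56574445 0.11710831 0.062     ] [np.float64(127.51529600267978), np.float64(173.9877426426255), np.float64(129.23912320040782), np.float64(170.52564078245123)]
lidfar [0.66392816 0.19005602 0.18809741]
lidnear [0.49861029 0.21395152 0.18761781]
clamptip [0.55269497 0.0156115  0.14709175]
[array([ 0.54990811, -0.29669351,  0.044     ]), array([ 0.53286516, -0.31425439,  0.044     ])] 0.024471343598664763
cell y-dir deg -134.1424959777689
[[-0.94   0.342 -0.   ]
 [ 0.342  0.94  -0.   ]
 [ 0.    -0.    -1.   ]]
(384, 512, 3)
cam in tool [ 0.07283747 -0.00146753 -0.14239431] [-2.87969148e-01 -2.60119400e-04  9.57639651e-01]
```

The stage is at (0.568, 0.119) with the box yaw at about -7.2°. Its side lengths come out at 55/61 mm, against the 56/60 given. The lid leans back at about 1.69 rad. The cell is near (0.528, -0.292) with its cheek axis at about -44°. Now I'll move over the cell.

play_rows(xyz=[[-30,-31,0],[-60,-62,0],[-90,-93,0],[-120,-124,0],[-150,-155,0],[-180,-186,0],[-210,-217,0],[-240,-248,0],[-270,-279,0],[-300,-310,0],[-330,-341,10],[-360,-372,20]], twist=[5,11,17,23,28,34,40,46,51,57,63,69], grip=0)

```text
clock: 1.6
tool_pos: [0.3911, 0.0189, 0.2115]
eef_rot: [2.206, 2.235, 0.002]
ft_force: [0.7, 0.2, 1.0]
width: 0.998
```

```bash
cat >> h.py <<'E'
def goto(P,yaw_y):
    """print tool-frame shift (mm) and twist (deg) to reach P with tool y at yaw_y"""
    s=get_state(); Rt=R.from_rotvec(s["eef_rot"]); d=Rt.inv().apply(np.array(P)-s["tool_pos"])*1e3
    y=Rt.as_matrix()[:,1]; cur=np.degrees(np.arctan2(y[1],y[0])); tw=(cur-yaw_y+180)%360-180
    print("t",round(float(s["clock"]),2),"pos",s["tool_pos"].round(4),"yaw_y",cur.round(2),"q6",s["joint_positions"][5].round(2),"F",s["ft_force"].round(1),"w",round(float(s["width"]),3),"-> shift",d.round(1),"twist",round(tw,2))
E
python3 - <<'E'
from h import *
goto([.527,-.292,.15],-44)
E
```

```text
t 1.6 pos [0.3911 0.0189 0.2115] yaw_y 0.76 q6 -0.06 F [0.7 0.2 1. ] w 0.998 -> shift [-312.7  131.6   61.8] twist 44.76
```

play_rows(xyz=[[-35,15,5],[-75,31,10],[-115,48,15],[-155,65,20],[-195,82,30],[-235,99,40],[-275,116,50],[-300,127,58],[-313,132,62],[-313,132,62]], twist=[6,12,18,24,30,36,41,44,45,45])

```text
clock: 2.6
tool_pos: [0.5271, -0.2936, 0.1483]
eef_rot: [-2.895, -1.218, -0.0]
ft_force: [1.0, 0.5, -0.0]
width: 1.001
```

Run:
```python
from h import *
goto([.527,-.292,.15],-44)
w=vision.snapshot("wrist"); crop(w,0,512,0,384,1.5,"w1.png"); np.save("w1.npy",w,allow_pickle=True)
s=vision.snapshot("scene"); crop(s,60,300,100,300,3,"s1.png")
print(w["xyz"],w["orientation"])
```

```text
t 2.6 pos [ 0.5271 -0.2936  0.1483] yaw_y -44.36 q6 0.2 F [ 1.   0.5 -0. ] w 1.001 -> shift [ 1.1 -1.2 -1.7] twist -0.36
[ 0.57791677 -0.2429161   0.29071064] [-0.27593425  0.11222461 -0.76853591]
```

View pics/w1.png

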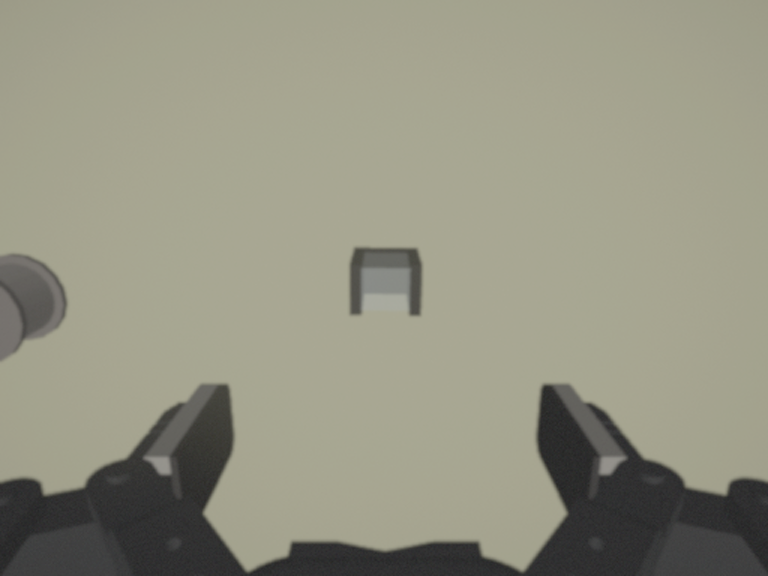

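View pics/s1.png

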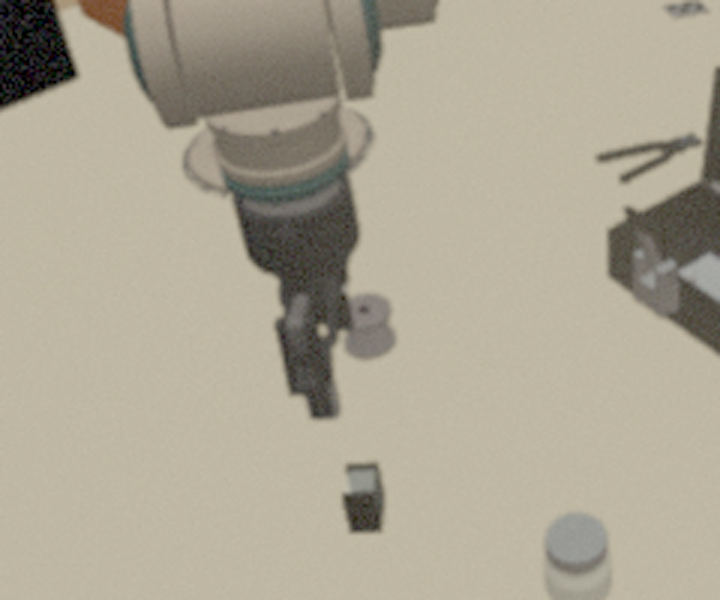

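The wrist view shows the cell at (257,188) px at full resolution, with its cheeks left and right between the open fingers. The yaw looks almost right. I'll measure its outline with a mask.

Run:
```python
from h import *
w=np.load("w1.npy",allow_pickle=True).item(); g=w["img"].astype(int)
crop(w,220,295,155,220,10,"w1c.png")
sub=g[155:220,220:295].mean(2)
m=(sub<80).astype(np.uint8)
n,l,st,c=cv2.connectedComponentsWithStats(m)
print(st)
for v in range(160,214,3): 
    r=np.where(sub[v-155]<80)[0]; print(v,(r.min()+220,r.max()+220) if len(r) else None, g[v,225:290:4].mean(1).astype(int).tolist() if v in(172,200,190) else '')
```

```text
[[   0    0   75   65 3700]
 [  13   10   49   46 1175]]
160 None 
163 None 
166 (np.int64(236), np.int64(277)) 
169 (np.int64(235), np.int64(278)) 
172 (np.int64(234), np.int64(279)) [119, 118, 97, 32, 38, 55, 55, 55, 54, 54, 55, 54, 34, 32, 108, 119, 119]
175 (np.int64(233), np.int64(280)) 
178 (np.int64(233), np.int64(280)) 
181 (np.int64(233), np.int64(280)) 
184 (np.int64(233), np.int64(280)) 
187 (np.int64(233), np.int64(280)) 
190 (np.int64(233), np.int64(280)) [119, 119, 69, 36, 72, 92, 91, 91, 91, 91, 90, 90, 57, 36, 85, 118, 119]
193 (np.int64(233), np.int64(280)) 
196 (np.int64(233), np.int64(280)) 
199 (np.int64(233), np.int64(280)) 
202 (np.int64(233), np.int64(280)) 
205 (np.int64(233), np.int64(280)) 
208 (np.int64(233), np.int64(279)) 
211 None
```

View pics/w1c.png

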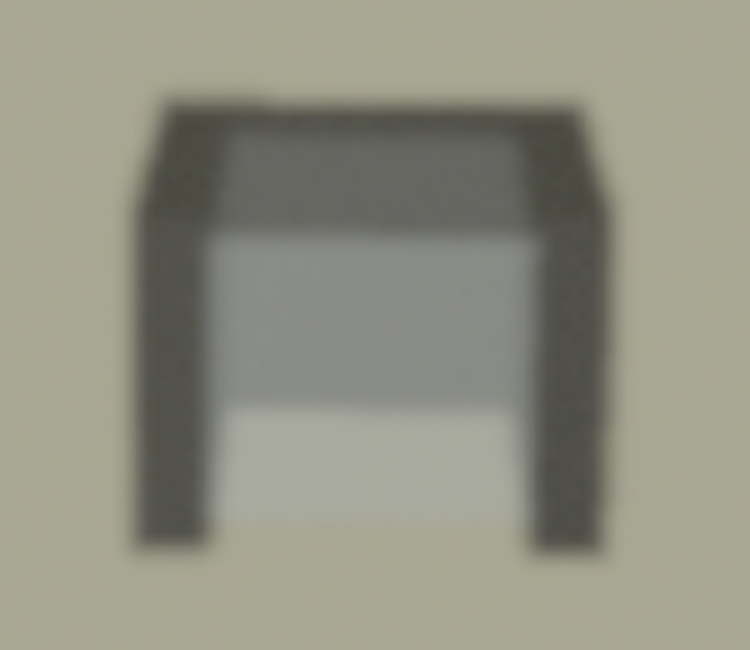

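Run:
```python
from h import *
w=np.load("w1.npy",allow_pickle=True).item()
P=[onz(w,220+a/10-.45,155+b/10-.45,.044) for a,b in ((138,207),(610,207),(603,553),(135,548))]
print(np.mean(P,0),[round(np.linalg.norm(P[i]-P[(i+1)%4])*1e3,1) for i in range(4)])
for i,j in((1,0),(2,3)):
    e=P[i]-P[j]; print(np.degrees(np.arctan2(e[1],e[0])))
for i,j in((0,3),(1,2)):
    e=P[i]-P[j]; print(np.degrees(np.arctan2(e[1],e[0]))-90)
c=np.mean(P,0); goto([c[0],c[1],.022-.0187+.001],-44)
```

```text
[ 0.528668   -0.29377827  0.044     ] [np.float64(34.5), np.float64(26.7), np.float64(35.3), np.float64(26.3)]
-44.35368082756873
-45.00133796274563
-45.9323714467334
-44.33154350589148
t 2.7 pos [ 0.5272 -0.2919  0.1497] yaw_y -44.22 q6 0.2 F [0.1 0.6 0.5] w 1.0 -> shift [ -0.5   2.2 145.4] twist -0.22
```

play_rows(xyz=[[0,2,20],[0,2,50],[0,2,80],[-1,2,105],[-1,2,122],[-1,2,132],[-1,2,138],[-1,2,140],[-1,2,140]], twist=[0.7,0.7,0.7,0.7,0.7,0.7,0.7,0.7,0.7])

```text
clock: 3.6
tool_pos: [0.5286, -0.2941, 0.0106]
eef_rot: [2.9, 1.204, 0.003]
ft_force: [-0.5, -0.2, -0.6]
width: 1.0
```

play_rows(xyz=[[0,0,0],[0,0,0],[0,0,0],[0,0,0],[0,0,0],[0,0,0],[0,0,0],[0,0,0]], twist=[0,0,0,0,0,0,0,0], grip=180)

```text
clock: 4.4
tool_pos: [0.5289, -0.2943, 0.0111]
eef_rot: [2.9, 1.204, 0.004]
ft_force: [-0.1, -0.3, 4.8]
width: 0.413
```

Run:
```python
from h import *
goto([.5677,.1187,.2],-7.2)
w=vision.snapshot("wrist"); crop(w,100,412,134,384,2,"w2.png")
```

```text
t 4.4 pos [ 0.5289 -0.2943  0.0111] yaw_y -44.9 q6 0.21 F [-0.1 -0.3  4.8] w 0.413 -> shift [ 320.2 -263.5 -189.1] twist -37.7
```

View pics/w2.png

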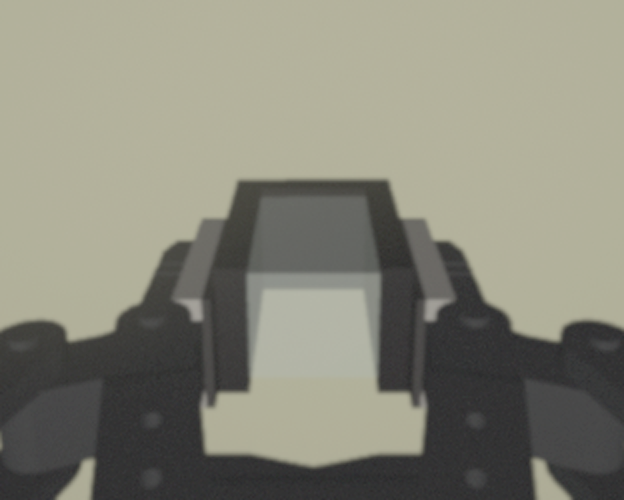

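The cell is gripped at width 0.413 (about 35 mm) and sits square in the jaws. Now I'll lift it and go to a waypoint where the wrist camera sees the stage.

play_rows(xyz=[[0,0,-15],[0,0,-50],[0,0,-95],[10,-8,-135],[40,-33,-165],[75,-62,-180],[110,-92,-189],[145,-121,-189],[180,-150,-189],[215,-179,-189],[250,-208,-189],[272,-227,-189]], twist=[0,0,0,-4,-8,-12,-17,-21,-26,-30,-34,-37.7])

```text
clock: 5.65
tool_pos: [0.5589, 0.0617, 0.2003]
eef_rot: [2.35, 2.082, 0.003]
ft_force: [0.4, 0.0, -0.9]
width: 0.414
```

play_rows(xyz=[[0,0,0],[0,0,0],[0,0,0]], twist=[0,0,0])

```text
clock: 5.95
tool_pos: [0.5589, 0.0608, 0.2005]
eef_rot: [2.351, 2.08, 0.003]
ft_force: [-0.2, -1.1, -0.8]
width: 0.411
```

Run:
```python
from h import *
goto([.5677,.1187,.2],-7.2)
w=vision.snapshot("wrist"); crop(w,0,512,0,384,1.5,"w3.png"); np.save("w3.npy",w,allow_pickle=True)
print(proj(w,[.5677,.1187,.014])*1.5)
```

```text
t 5.95 pos [0.5589 0.0608 0.2005] yaw_y -7.01 q6 0.17 F [-0.2 -1.1 -0.8] w 0.411 -> shift [58.6  1.7  0.5] twist 0.19
[[386.07482217 161.18295992]]
```

View pics/w3.png

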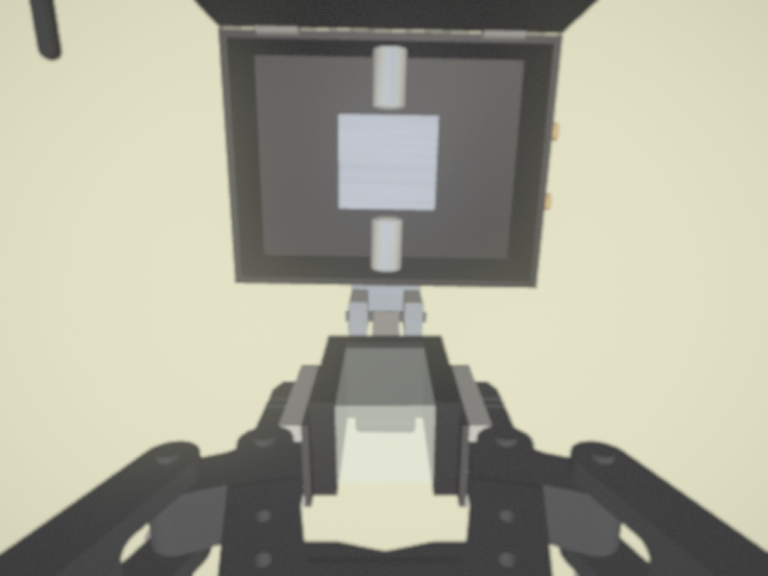

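The wrist view shows the stage, a bright square at about (258,108) px with the barrels above and below it. I'll fit its outline, and the rim corners as a check.

Run:
```python
from h import *
w=np.load("w3.npy",allow_pickle=True).item(); g=cv2.cvtColor(w["img"],cv2.COLOR_BGR2GRAY)
f=4; G=cv2.resize(g[60:155,205:315],None,fx=f,fy=f,interpolation=cv2.INTER_CUBIC)
m=(G>105).astype(np.uint8)
n,l,st,c=cv2.connectedComponentsWithStats(m); print(st)
lab=l[(108-60)*f,(258-205)*f]
cn=max(cv2.findContours((l==lab).astype(np.uint8),cv2.RETR_EXTERNAL,cv2.CHAIN_APPROX_NONE)[0],key=cv2.contourArea)
box=cv2.approxPolyDP(cn,12,True)[:,0]; print(box/f+[205,60])
def P(q): return onz(w,205+(q[0]+.5)/f-.5,60+(q[1]+.5)/f-.5,.014)
pts=np.array([P(q)[:2] for q in cn[:,0]],dtype=np.float32)*1000
r=cv2.minAreaRect(pts); print("rect mm",r)
M=cv2.moments(pts.reshape(-1,1,2)); print("centroid",M["m10"]/M["m00"],M["m01"]/M["m00"])
C=[P(q) for q in box]; print(np.round(C,4), np.mean(C,0))
# rim
rim=[onz(w,a/1.5,b/1.5,.062) for a,b in((221,33),(561,37),(536,286),(236,281))]
print("rim",np.round(rim,4),np.mean(rim,0),[np.linalg.norm(rim[i]-rim[(i+1)%4])*1e3 for i in range(4)])
for i,j in((1,0),(2,3)):
    e=rim[i]-rim[j]; print(np.degrees(np.arctan2(e[1],e[0])))
for n,p in(("b+",((372,46),(405,46),(405,106),(372,108))),("b-",((371,218),(402,218),(402,270),(371,270)))):
    print(n,np.round([onz(w,a/1.5,b/1.5,.045) for a,b in p],4))
```

```text
[[    0     0   440   380 93564]
 [  177     0    82    50  3872]
 [   81    63   269   258 66927]
 [  174   341    77    39  2837]]
[[225.75  76.5 ]
 [226.75 138.75]
 [289.5  139.  ]
 [291.75  77.25]]
rect mm ((568.1599731445312, 117.85562896728516), (56.90236282348633, 61.061771392822266), 81.99308013916016)
centroid 568.1119093443587 117.83002961737688
[[0.5424 0.1494 0.014 ]
 [0.5352 0.0941 0.014 ]
 [0.5941 0.0866 0.014 ]
 [0.6013 0.1415 0.014 ]] [0.56824374 0.11790642 0.014     ]
rim [[0.4945 0.1912 0.062 ]
 [0.6605 0.1691 0.062 ]
 [0.6432 0.0426 0.062 ]
 [0.4762 0.0663 0.062 ]] [0.56861068 0.11732681 0.062     ] [np.float64(167.45446683631357), np.float64(127.68032980882721), np.float64(168.70433755652516), np.float64(126.28768203847407)]
-7.580191424798193
-8.056685636304604
b+ [[0.5674 0.1791 0.045 ]
 [0.5846 0.177  0.045 ]
 [0.5813 0.1475 0.045 ]
 [0.5635 0.1486 0.045 ]]
b- [[0.5552 0.0896 0.045 ]
 [0.5729 0.0874 0.045 ]
 [0.5694 0.0569 0.045 ]
 [0.5512 0.0591 0.045 ]]
```

play_rows(xyz=[[25,1,0],[48,2,0],[58,2.3,10],[58,2.3,35],[58,2.3,65],[58,2.3,95],[58,2.3,120],[58,2.3,135],[58,2.3,145],[58,2.3,150],[58,2.3,150],[58,2.3,150]], twist=[0.3,0.6,0.6,0.6,0.6,0.6,0.6,0.6,0.6,0.6,0.6,0.6])

```text
clock: 7.2
tool_pos: [0.5694, 0.1177, 0.0516]
eef_rot: [2.362, 2.066, 0.005]
ft_force: [-1.2, -0.3, -0.0]
width: 0.411
```

Run:
```python
from h import *
goto([.5682,.1179,.0255],-7.6)
w=vision.snapshot("wrist"); crop(w,0,512,0,384,1.5,"w4.png"); np.save("w4.npy",w,allow_pickle=True)
s=vision.snapshot("scene"); crop(s,215,375,80,230,4.5,"s4.png")
```

```text
t 7.2 pos [0.5694 0.1177 0.0516] yaw_y -7.64 q6 0.27 F [-1.2 -0.3 -0. ] w 0.411 -> shift [-0.  -1.3 26.1] twist -0.04
```

View pics/w4.png

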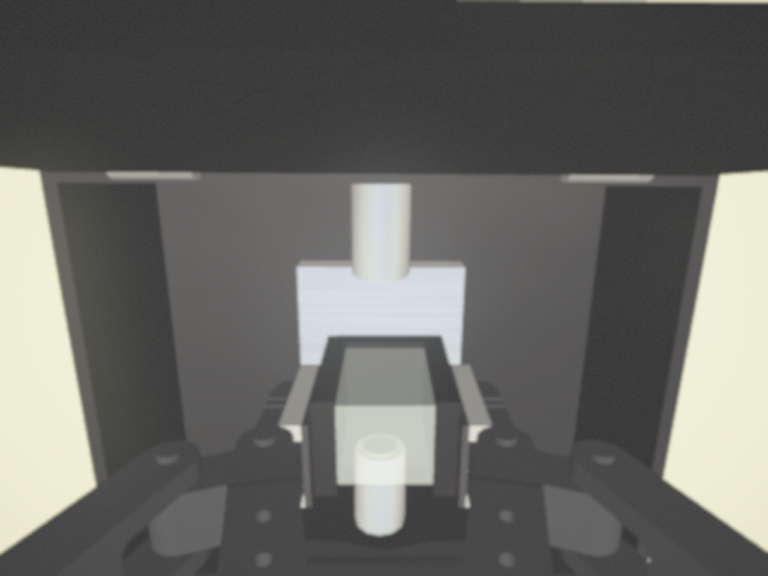

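View pics/s4.png

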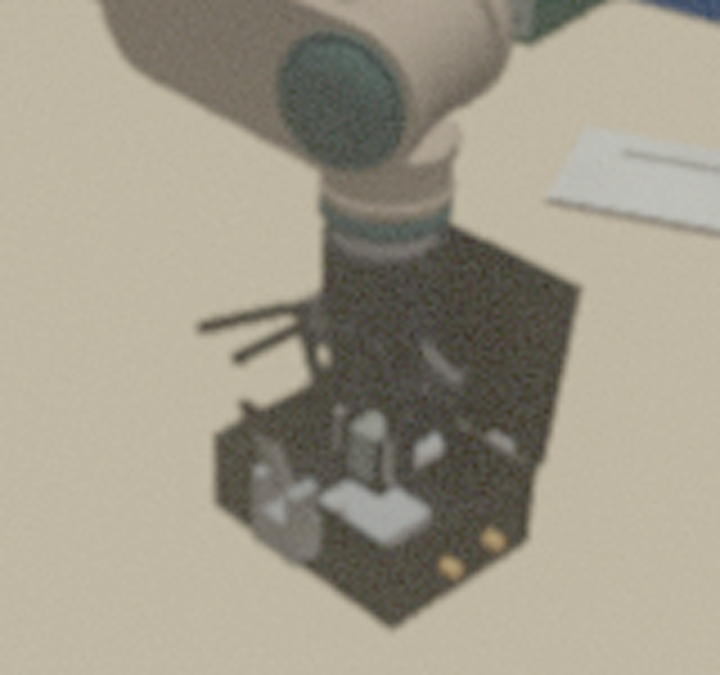

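The cell sits about 1.3 mm right of the barrel centre line (cell at 385 px, barrels at 381, ×1.5 scale). That agrees with the computed -1.3 mm, so I'll correct by that and descend.

play_rows(xyz=[[0,-1.3,4],[0,-1.3,10],[0,-1.3,15],[0,-1.3,19],[0,-1.3,22],[0,-1.3,24],[0,-1.3,24],[0,-1.3,24]], twist=[0,0,0,0,0,0,0,0])

```text
clock: 8.1
tool_pos: [0.5683, 0.118, 0.0278]
eef_rot: [2.362, 2.066, 0.006]
ft_force: [-0.2, -0.3, -1.8]
width: 0.411
```

Run:
```python
from h import *
goto([.5682,.1179,.0251],-7.6)
w=vision.snapshot("wrist"); crop(w,0,512,0,384,1.5,"w5.png"); np.save("w5.npy",w,allow_pickle=True)
t=vision.snapshot("top"); crop(t,170,270,125,225,6,"t5.png")
```

```text
t 8.1 pos [0.5683 0.118  0.0278] yaw_y -7.63 q6 0.28 F [-0.2 -0.3 -1.8] w 0.411 -> shift [-0.1 -0.1  2.7] twist -0.03
```

View pics/w5.png

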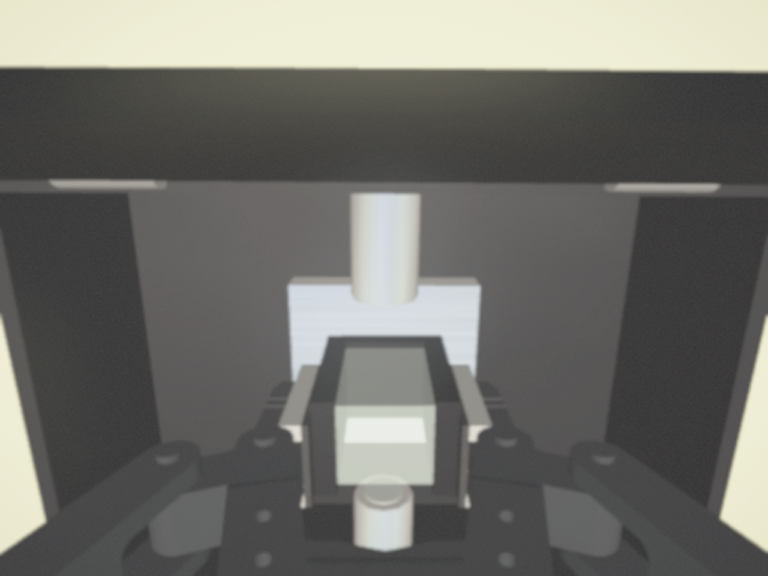

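Run:
```python
from h import *
w=np.load("w5.npy",allow_pickle=True).item()
crop(w,190,320,175,385,3.5,"w5c.png")
a=np.radians(-7.6); X=np.array([np.cos(a),np.sin(a)]); Y=np.array([-np.sin(a),np.cos(a)]); T=np.array([.5683,.118])
def rel(u,v,z): p=onz(w,u/1.5,v/1.5,z)[:2]-T; return (p@X*1e3).round(1),(p@Y*1e3).round(1)
print("b+",rel(385,305,.045),"b-",rel(384,477,.045))
print("stage far edge",rel(290,284,.014),rel(479,284,.014))
zt=.0278-.0111+.044
print("cell top",[rel(*p,zt) for p in((305,404),(464,404),(467,497),(303,497))])
```

```text
b+ (np.float64(0.1), np.float64(31.3)) b- (np.float64(-0.2), np.float64(-19.6))
stage far edge (np.float64(-29.3), np.float64(28.3)) (np.float64(29.8), np.float64(28.2))
cell top [(np.float64(-18.8), np.float64(12.0)), (np.float64(18.6), np.float64(11.8)), (np.float64(20.5), np.float64(-14.1)), (np.float64(-20.5), np.float64(-13.9))]
```

View pics/w5c.png

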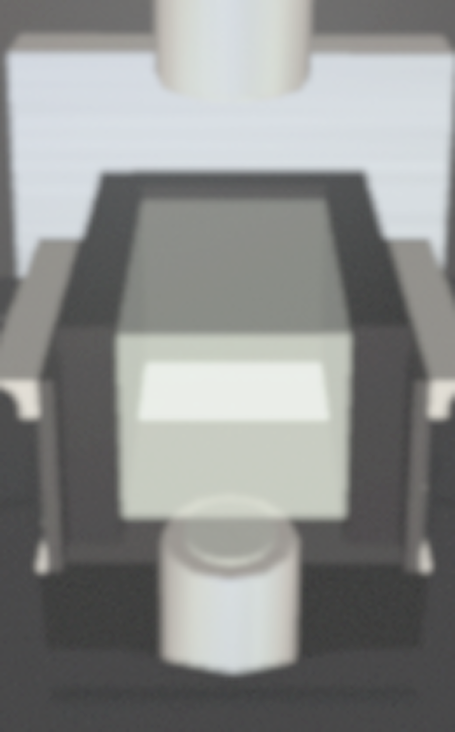

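The -y barrel's end-face top edge was mis-picked: row 477 is its lower edge seen through the glass. The stage edge reads 28.2 mm, against 28 true, so the TCP is centred. Now I'll lower until contact.

play_rows(xyz=[[0,0,1],[0,0,2],[0,0,2.5],[0,0,3],[0,0,3]], twist=[0,0,0,0,0])

```text
clock: 8.7
tool_pos: [0.5685, 0.118, 0.0252]
eef_rot: [2.362, 2.066, 0.006]
ft_force: [-2.6, -1.0, 2.1]
width: 0.418
```

play_rows(xyz=[[0,0,0.5],[0,0,0.8],[0,0,0.8]], twist=[0,0,0])

```text
clock: 9.0
tool_pos: [0.5685, 0.1181, 0.0251]
eef_rot: [2.361, 2.066, 0.006]
ft_force: [-3.1, -0.5, 6.0]
width: 0.416
```

Contact is made at 6 N, at the expected height (0.0251). Now I'll release.

play_rows(xyz=[[0,0,0],[0,0,0],[0,0,0],[0,0,0],[0,0,0]], twist=[0,0,0,0,0], grip=70)

```text
clock: 9.5
tool_pos: [0.5685, 0.1181, 0.025]
eef_rot: [2.361, 2.066, 0.006]
ft_force: [-0.1, -0.1, -0.1]
width: 0.732
```

play_rows(xyz=[[0,0,-5],[0,0,-20],[0,0,-45],[-10,0,-75],[-20,0,-105],[-30,0,-135],[-40,0,-160],[-45,0,-170],[-45,0,-170],[-45,0,-170]], twist=[0,0,0,0,0,0,0,0,0,0])

```text
clock: 10.5
tool_pos: [0.5612, 0.0737, 0.1939]
eef_rot: [2.362, 2.067, 0.005]
ft_force: [0.8, -0.3, -0.2]
width: 0.724
```

Run:
```python
from h import *
goto([.5682,.1179,.0251],-7.6)
w=vision.snapshot("wrist"); crop(w,0,512,0,384,1.5,"w6.png"); np.save("w6.npy",w,allow_pickle=True)
crop(w,200,320,60,180,6,"w6c.png")
```

```text
t 10.5 pos [0.5612 0.0737 0.1939] yaw_y -7.63 q6 0.2 F [ 0.8 -0.3 -0.2] w 0.724 -> shift [ 44.7   0.4 168.9] twist -0.03
```

View pics/w6.png

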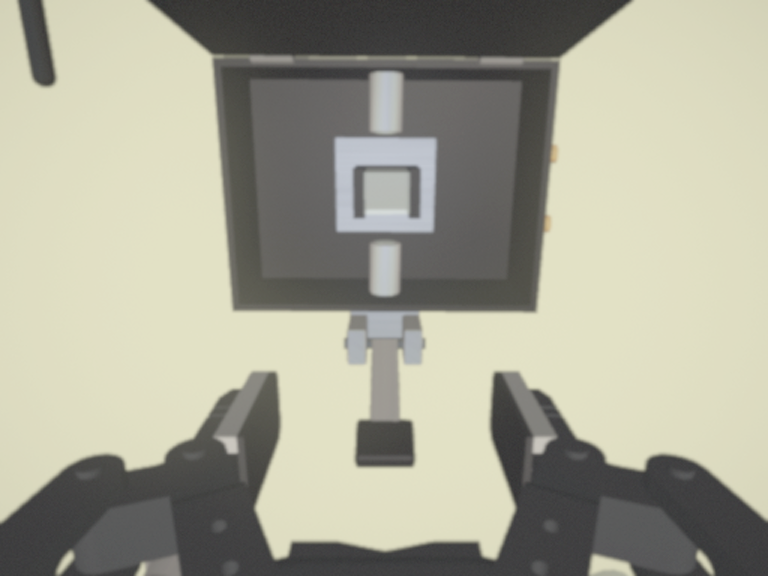

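View pics/w6c.png

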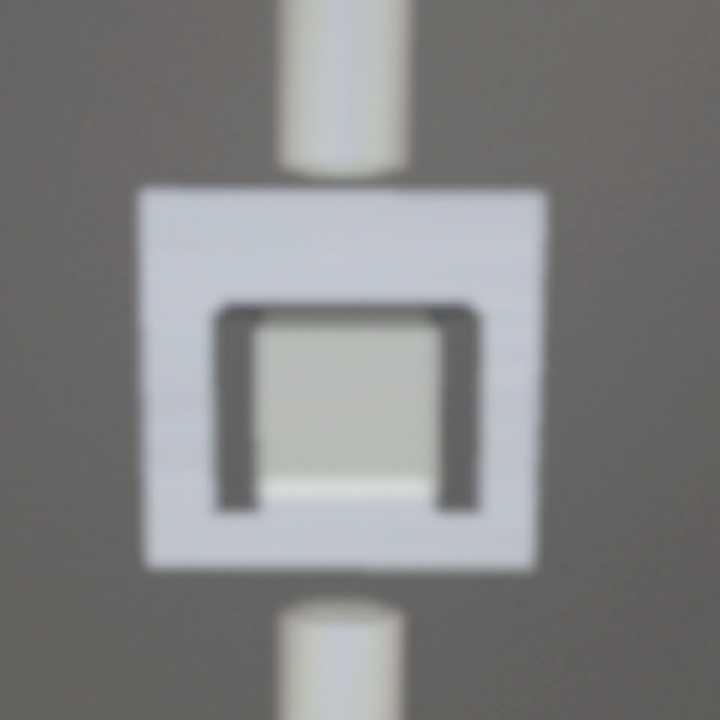

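Both views show the cell standing square on the stage between the barrels. I'll quantify this using the cheek tops at z=0.058 against the stage edges at z=0.014.

Run:
```python
from h import *
w=np.load("w6.npy",allow_pickle=True).item()
a=np.radians(-7.6); X=np.array([np.cos(a),np.sin(a)]); Y=np.array([-np.sin(a),np.cos(a)]); T=np.array([.5682,.1179])
def rel(q,z): p=onz(w,200+q[0]/6-.42,60+q[1]/6-.42,z)[:2]-T; return np.array([p@X,p@Y])*1e3
S=np.array([rel(q,.014) for q in((138,188),(548,192),(537,570),(145,570))]);print(S.round(1),S.mean(0))
C=np.array([rel(q,.058) for q in((213,318),(481,318),(480,513),(215,513))]);print(C.round(1),C.mean(0))
print("far base",rel((347,304),.014), "d",C.mean(0)-S.mean(0))
def ang(p,q): d=q-p; return np.degrees(np.arctan2(d[1],d[0]))
print(ang(S[0],S[1]),ang(S[3],S[2]),ang(S[3],S[0])-90,ang(S[2],S[1])-90,"|",ang(C[0],C[1]),ang(C[3],C[2]),ang(C[3],C[0])-90,ang(C[2],C[1])-90)
# full row/col profile
g=cv2.cvtColor(w["img"],cv2.COLOR_BGR2GRAY).astype(int)
for c in (238,239,276,277): print(c,g[105:160,c].tolist())
print("bar", [rel(q,.045) for q in ((340,178),(340,598),(340,625))])
```

```text
[[-30.2  28.6]
 [ 30.8  28. ]
 [ 30.7 -28.8]
 [-30.7 -28.7]] [ 0.12139864 -0.22694699]
[[-17.   12.1]
 [ 18.   12. ]
 [ 18.4 -13.4]
 [-17.2 -13.4]] [ 0.56181964 -0.69249521]
far base [ 0.86537697 11.76612167] d [ 0.440421   -0.46554822]
-0.5608565700660679 -0.07512667704510932 -0.523224824093262 -0.13444342000892107 | -0.0414438637375138 -0.0671162922722612 -0.427114753529537 0.778683433289018
238 [167, 167, 168, 164, 148, 107, 64, 48, 51, 53, 54, 54, 54, 54, 53, 53, 53, 53, 53, 53, 53, 53, 53, 52, 52, 53, 52, 52, 52, 52, 52, 52, 52, 52, 51, 51, 52, 51, 53, 69, 110, 148, 163, 164, 164, 165, 165, 163, 148, 111, 72, 56, 54, 53, 54]
239 [167, 167, 167, 164, 146, 102, 58, 46, 50, 53, 54, 54, 53, 53, 54, 53, 53, 53, 53, 53, 53, 52, 53, 53, 53, 52, 52, 52, 52, 52, 51, 52, 52, 52, 51, 50, 52, 52, 53, 69, 109, 148, 162, 164, 164, 165, 165, 163, 148, 111, 72, 57, 54, 54, 54]
276 [165, 165, 166, 163, 146, 103, 59, 47, 51, 54, 53, 53, 53, 53, 54, 53, 53, 53, 53, 53, 53, 53, 52, 52, 52, 52, 52, 53, 52, 51, 52, 50, 51, 51, 51, 50, 51, 51, 53, 68, 108, 148, 163, 162, 161, 162, 163, 162, 151, 120, 81, 58, 54, 53, 54]
277 [164, 165, 166, 163, 149, 111, 69, 51, 52, 54, 54, 54, 54, 53, 53, 54, 54, 53, 53, 53, 53, 53, 53, 52, 52, 53, 52, 53, 53, 52, 52, 52, 52, 52, 52, 52, 53, 52, 53, 68, 108, 147, 162, 162, 162, 162, 163, 163, 151, 120, 81, 57, 53, 54, 54]
bar [array([-0.32725623, 29.65633059]), array([ -0.35754007, -27.38054881]), array([ -0.35960898, -31.27545892])]
```

The cell is within about 0.5 mm of centre (a base-edge check says -1.0 mm in y) and within about 0.5° of square. I'll accept that. Next I close the fingers, go up and over the lid, and come down behind it.

play_rows(xyz=[[0,0,-30],[10,0,-60],[40,0,-80],[80,1,-80],[120,1,-80],[150,1,-80],[172,1,-80],[175,1,-70],[175,1,-40],[175,1,-10],[175,1,20],[175,1,32]], twist=[0,0,0,0,0,0,0,0,0,0,0,0], grip=255)

```text
clock: 11.75
tool_pos: [0.5833, 0.2459, 0.1557]
eef_rot: [-2.364, -2.068, 0.009]
ft_force: [0.7, -0.9, -0.1]
width: -0.002
```

```bash
cat >> h.py <<'E'
_a=np.radians(-7.6); BX=np.array([np.cos(_a),np.sin(_a)]); BY=np.array([-np.sin(_a),np.cos(_a)]); BO=np.array([.5682,.1179])
def boxrel(P): p=np.asarray(P)[:2]-BO; return np.array([p@BX,p@BY,P[2]])*1e3
E
python3 - <<'E'
from h import *
goto([.585,.247,.155],-7.6); print(boxrel(get_state()["tool_pos"]))
s=vision.snapshot("scene"); crop(s,215,375,80,230,4.5,"s7.png")
E
```

```text
t 11.75 pos [0.5833 0.2459 0.1557] yaw_y -7.64 q6 0.47 F [ 0.7 -0.9 -0.1] w -0.002 -> shift [1.3 1.6 0.7] twist -0.04
[ -2.0101406  128.91499897 155.69091947]
```

View pics/s7.png

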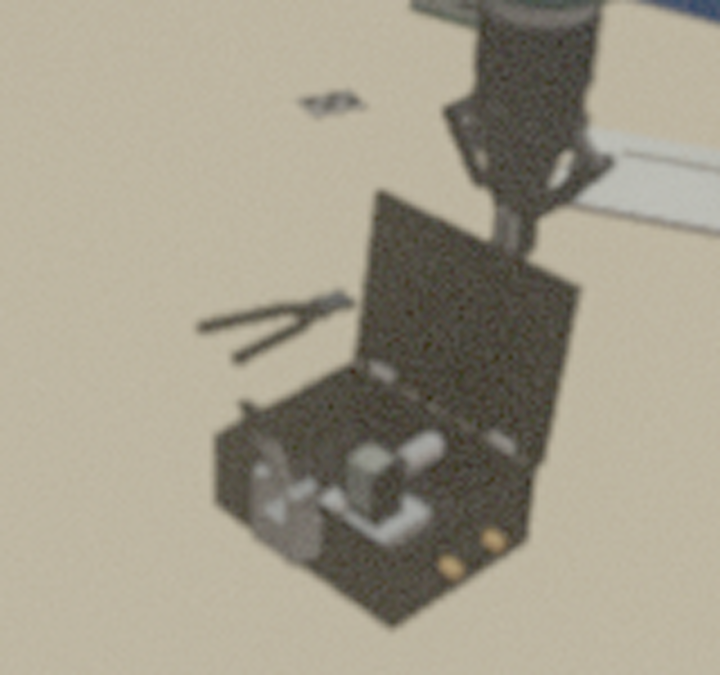

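The fingers are behind the lid, centred on it. Now I'll push gently along -y.

play_rows(xyz=[[-8,1,0],[-16,1,-1],[-22,1,-2],[-26,1,-3],[-30,1,-4],[-33,1,-5],[-36,1,-5],[-39,1,-5],[-42,1,-5],[-45,1,-5]], twist=[0,0,0,0,0,0,0,0,0,0])

```text
clock: 12.8
tool_pos: [0.5782, 0.2013, 0.1606]
eef_rot: [-2.363, -2.068, 0.009]
ft_force: [1.2, 2.0, 1.9]
width: 0.003
```

Run:
```python
from h import *
s=get_state();print(boxrel(s["tool_pos"]),s["ft_force"],s["clock"])
s=vision.snapshot("scene"); crop(s,215,375,80,230,4.5,"s8.png")
```

```text
[ -1.07199122  83.94878693 160.62756604] [1.15857184 2.01599407 1.85506779] 12.8
```

View pics/s8.png

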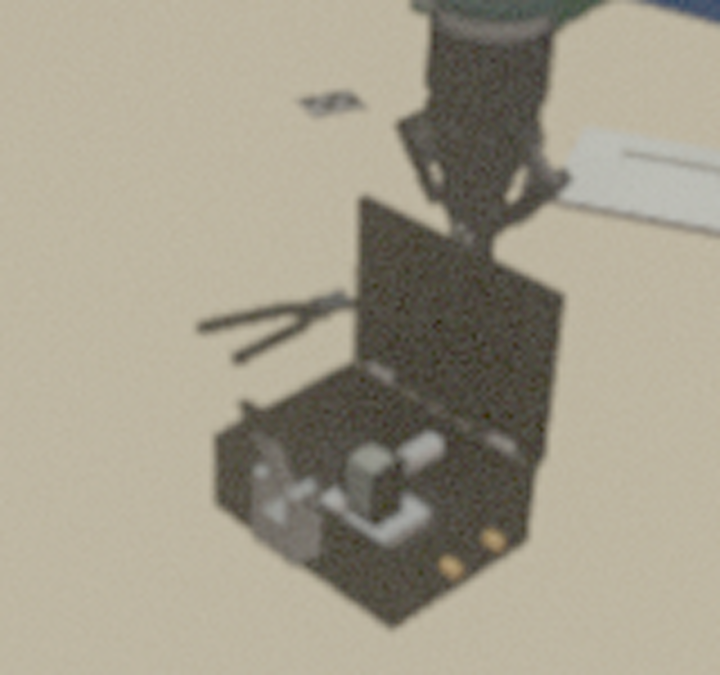

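The lid is now about upright and following with about 2 N. I'll continue along the arc.

play_rows(xyz=[[-6.5,0,-1],[-13,0,-1.5],[-19.5,0,-1],[-26,0,0],[-32.5,0,1],[-39,0,3],[-45,0,5.5],[-51,0,8],[-57,0,11],[-62.5,0,14.5],[-68,0,18],[-73,0,22]], twist=[0,0,0,0,0,0,0,0,0,0,0,0])

```text
clock: 14.05
tool_pos: [0.5683, 0.1279, 0.1386]
eef_rot: [-2.364, -2.068, 0.01]
ft_force: [-0.2, 1.1, 1.1]
width: -0.002
```

Run:
```python
from h import *
s=get_state();print(boxrel(s["tool_pos"]),s["ft_force"],s["clock"])
s=vision.snapshot("scene"); crop(s,215,375,80,230,4.5,"s9.png")
```

```text
[ -1.19897379   9.934935   138.57180555] [-0.20751407  1.13475493  1.14082314] 14.05
```

View pics/s9.png

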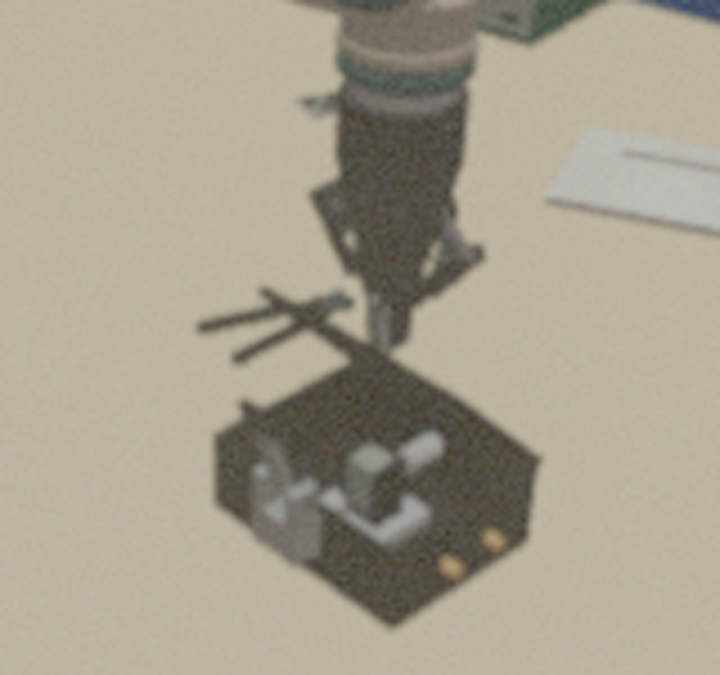

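play_rows(xyz=[[-3,0,3],[-6,0,6],[-8.5,0,9.5],[-11.5,0,13],[-14,0,16.5],[-16.5,0,20],[-19,0,23.5],[-21,0,27],[-23,0,31],[-25,0,35],[-27,0,39],[-28.5,0,43]], twist=[0,0,0,0,0,0,0,0,0,0,0,0])

```text
clock: 15.3
tool_pos: [0.5639, 0.0987, 0.0944]
eef_rot: [-2.364, -2.067, 0.012]
ft_force: [1.3, 0.9, 0.9]
width: -0.004
```

Run:
```python
from h import *
s=get_state();print(boxrel(s["tool_pos"]),s["ft_force"],s["clock"])
s=vision.snapshot("scene"); crop(s,215,375,80,230,4.5,"s10.png")
```

```text
[ -1.74721915 -19.62834802  94.44278392] [1.29218942 0.92394774 0.91045146] 15.3
```

View pics/s10.png

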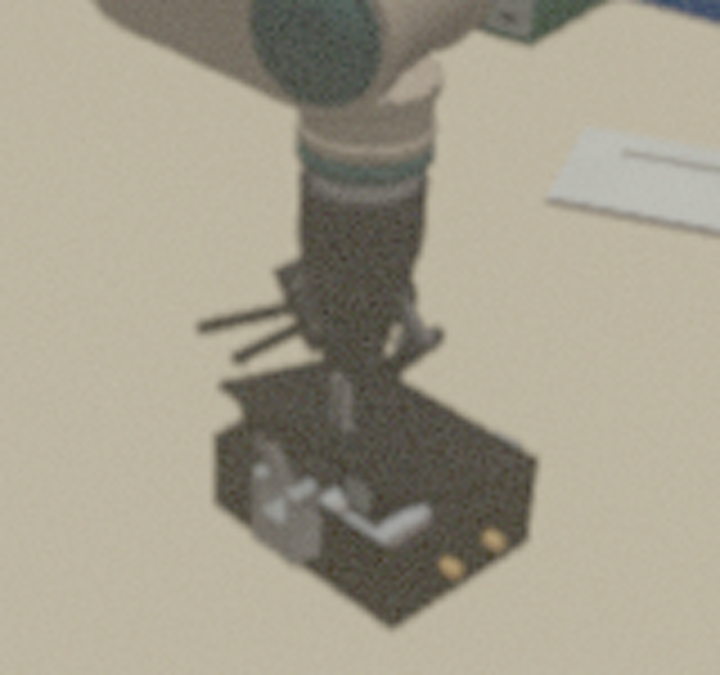

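play_rows(xyz=[[-1,0,3],[-2,0,6],[-2.5,0,9],[-3,0,12],[-3.5,0,14.5],[-4,0,17],[-4,0,19],[-4,0,20.5],[-4,0,22],[-4,0,22.5]], twist=[0,0,0,0,0,0,0,0,0,0])

```text
clock: 16.35
tool_pos: [0.5628, 0.0943, 0.071]
eef_rot: [-2.364, -2.066, 0.014]
ft_force: [-0.3, -1.1, 1.1]
width: 0.002
```

play_rows(xyz=[[0,0,0.7],[0,0,1.4],[0,0,2],[0,0,2]], twist=[0,0,0,0])

```text
clock: 16.75
tool_pos: [0.5629, 0.0943, 0.07]
eef_rot: [-2.364, -2.066, 0.014]
ft_force: [-2.8, -1.0, 6.1]
width: -0.001
```

play_rows(xyz=[[0,0,0.7],[0,0,1.2],[0,0,1.2]], twist=[0,0,0])

```text
clock: 17.05
tool_pos: [0.5629, 0.0943, 0.07]
eef_rot: [-2.364, -2.067, 0.013]
ft_force: [-4.4, -1.2, 8.2]
width: 0.001
```

Run:
```python
from h import *
s=get_state();print(boxrel(s["tool_pos"]),s["ft_force"],s["clock"])
s=vision.snapshot("scene"); crop(s,215,375,80,230,4.5,"s11.png")
```

```text
[ -2.14255456 -24.09041601  69.95395302] [-4.42554975 -1.18404292  8.24445968] 17.05
```

View pics/s11.png

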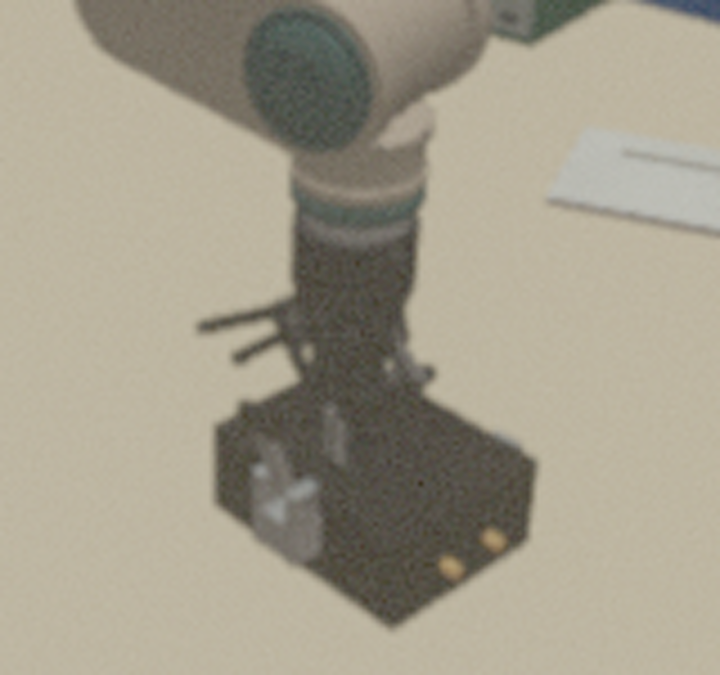

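The lid is shut: a solid stop at z=0.070 with 8 N, and flat in the picture. Now I'll lift clear, go over the clamp, and come down on its outer side.

play_rows(xyz=[[0,0,-15],[0,0,-50],[0,0,-95],[0,1,-140],[-10,2,-175],[-40,2,-180],[-75,2,-180],[-105,2,-180],[-125,2,-165],[-128,2,-130],[-128,2,-90],[-128,2,-66]], twist=[0,0,0,0,0,0,0,0,0,0,0,0])

```text
clock: 18.3
tool_pos: [0.5469, -0.0325, 0.1331]
eef_rot: [-2.362, -2.064, 0.017]
ft_force: [-0.8, -0.3, -0.3]
width: 0.001
```

Run:
```python
from h import *
s=get_state();print(boxrel(s["tool_pos"]),s["ft_force"],s["clock"])
s=vision.snapshot("scene"); crop(s,215,375,80,230,4.5,"s12.png")
w=vision.snapshot("wrist"); crop(w,0,512,0,384,1.5,"w12.png")
```

```text
[  -1.24609549 -151.91845652  133.08766513] [-0.79979987 -0.29999522 -0.32714372] 18.3
```

View pics/s12.png

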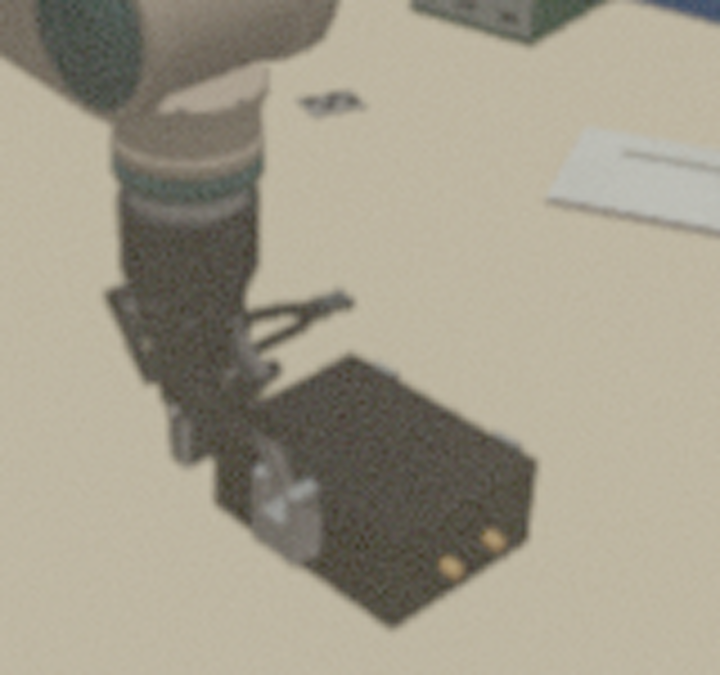

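View pics/w12.png

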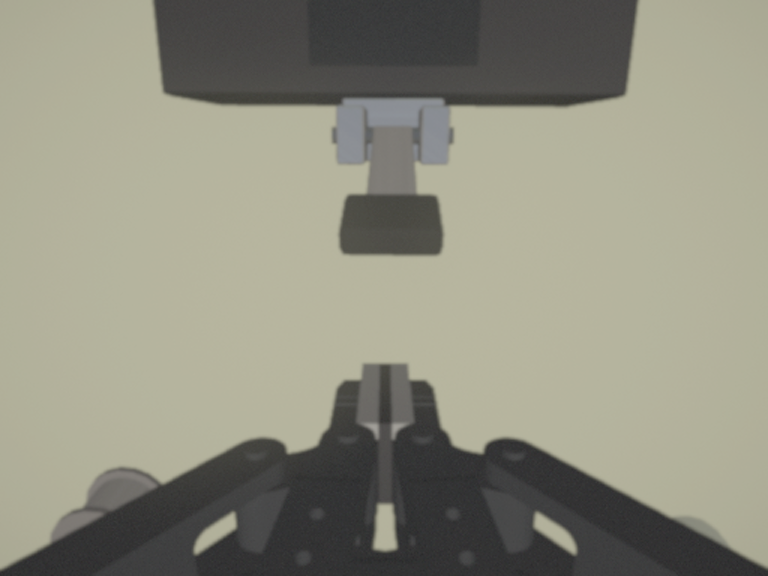

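The lid lies flat and the clamp is ahead at (391,225 in the 1.5× view), lined up with the fingers at 386. I'll push it along +y.

play_rows(xyz=[[8,1,1],[16,1,2],[24,1,2],[30,1,2],[34,1,1],[38,1,0],[42,1,0],[46,1,-1],[50,1,-1],[54,1,-2],[58,1,-2]], twist=[0,0,0,0,0,0,0,0,0,0,0])

```text
clock: 19.5
tool_pos: [0.5548, 0.0255, 0.1338]
eef_rot: [-2.359, -2.062, 0.022]
ft_force: [0.0, -1.1, 1.1]
width: -0.002
```

Run:
```python
from h import *
s=get_state();print(boxrel(s["tool_pos"]),s["ft_force"],s["clock"])
s=vision.snapshot("scene"); crop(s,215,375,80,230,4.5,"s13.png")
```

```text
[ -1.09060412 -93.39141536 133.8184016 ] [ 0.00582163 -1.07567055  1.09795218] 19.5
```

View pics/s13.png

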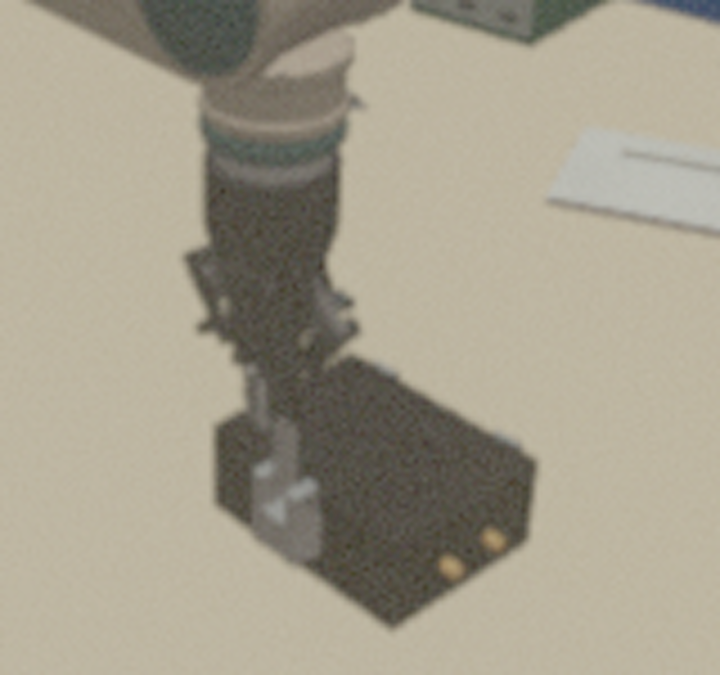

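play_rows(xyz=[[5,0,-1],[10,0,-1.5],[15.5,0,-1],[21,0,0],[26,0,2],[31,0,4],[35.5,0,7],[40,0,10],[44.5,0,13],[48,0,17],[52,0,21],[55,0,25]], twist=[0,0,0,0,0,0,0,0,0,0,0,0])

```text
clock: 20.75
tool_pos: [0.5619, 0.0808, 0.1082]
eef_rot: [-2.359, -2.063, 0.021]
ft_force: [0.8, -1.0, 2.5]
width: 0.002
```

Run:
```python
from h import *
s=get_state();print(boxrel(s["tool_pos"]),s["ft_force"],s["clock"])
s=vision.snapshot("scene"); crop(s,215,375,80,230,4.5,"s14.png")
```

```text
[ -1.35507149 -37.57223823 108.24653412] [ 0.78765839 -1.01568407  2.48276443] 20.75
```

View pics/s14.png

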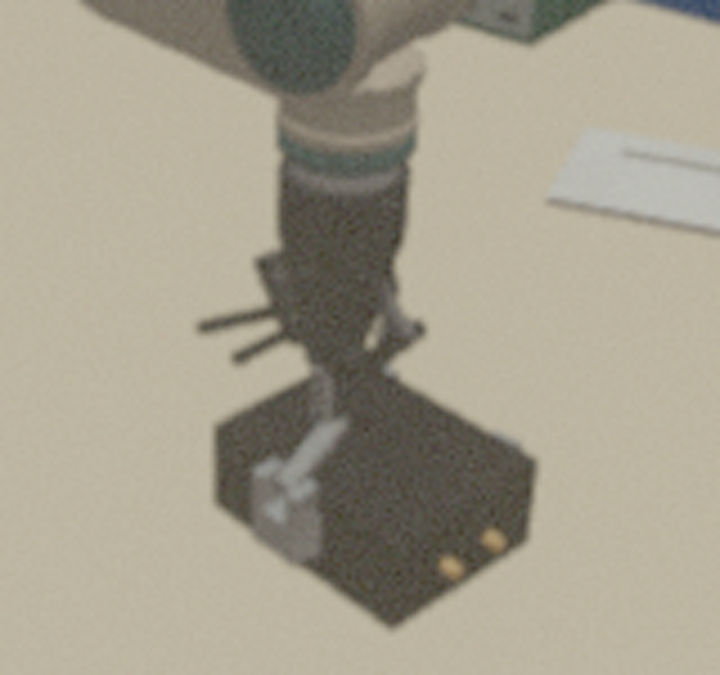

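play_rows(xyz=[[2,0,3.5],[4,0,7],[5.5,0,10.5],[6.5,0,14],[7.5,0,17.5],[8,0,20.5],[8.5,0,23],[9,0,25.5],[9,0,27.5],[9,0,28]], twist=[0,0,0,0,0,0,0,0,0,0])

```text
clock: 21.8
tool_pos: [0.5621, 0.09, 0.079]
eef_rot: [-2.358, -2.062, 0.022]
ft_force: [0.4, 0.1, 0.1]
width: -0.002
```

play_rows(xyz=[[0,0,0.7],[0,0,1.4],[0,0,2],[0,0,2]], twist=[0,0,0,0])

```text
clock: 22.2
tool_pos: [0.5622, 0.0901, 0.078]
eef_rot: [-2.358, -2.063, 0.022]
ft_force: [-2.7, 0.8, 6.8]
width: 0.0
```

It stopped at z=0.078, the expected top of the level arm. One slightly firmer press, then retreat.

play_rows(xyz=[[0,0,0.8],[0,0,1.2],[0,0,1.2]], twist=[0,0,0])

```text
clock: 22.5
tool_pos: [0.5623, 0.09, 0.0779]
eef_rot: [-2.358, -2.063, 0.021]
ft_force: [-3.2, -0.1, 8.2]
width: 0.002
```

play_rows(xyz=[[0,0,-10],[0,0,-30],[0,0,-60],[0,0,-90],[-20,0,-115],[-50,0,-125],[-80,0,-130],[-110,0,-130],[-140,0,-130],[-150,0,-130],[-150,0,-130]], twist=[0,0,0,0,0,0,0,0,0,0,0])

```text
clock: 23.6
tool_pos: [0.5442, -0.0593, 0.2087]
eef_rot: [-2.36, -2.06, 0.021]
ft_force: [-0.1, 0.7, 0.3]
width: -0.002
```

Run:
```python
from h import *
s=get_state();print(boxrel(s["tool_pos"]),s["ft_force"],s["clock"])
s=vision.snapshot("scene"); crop(s,160,360,120,310,3.5,"s15.png")
w=vision.snapshot("wrist"); crop(w,0,512,0,384,1.5,"w15.png")
t=vision.snapshot("top"); crop(t,130,400,80,280,2.9,"t15.png")
```

```text
[  -0.34490064 -178.78595194  208.73091234] [-0.05148266  0.69668735  0.26532863] 23.6
```

View pics/s15.png

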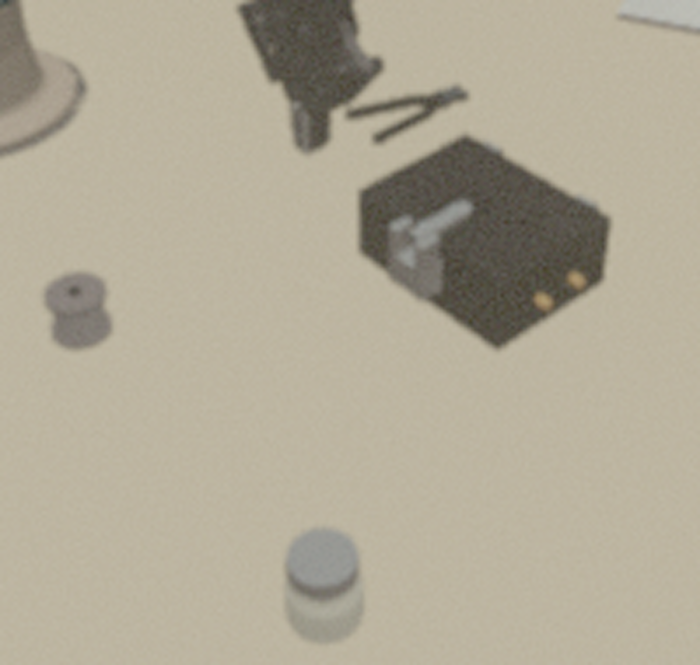

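View pics/w15.png

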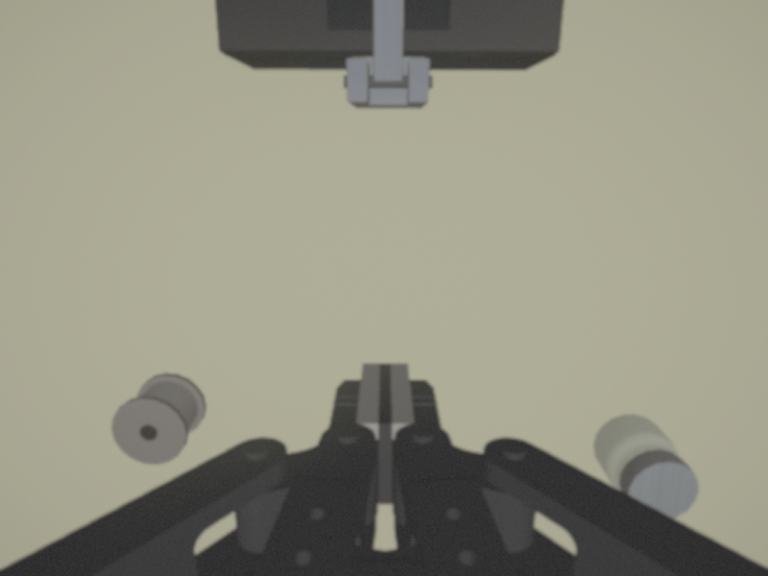

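View pics/t15.png

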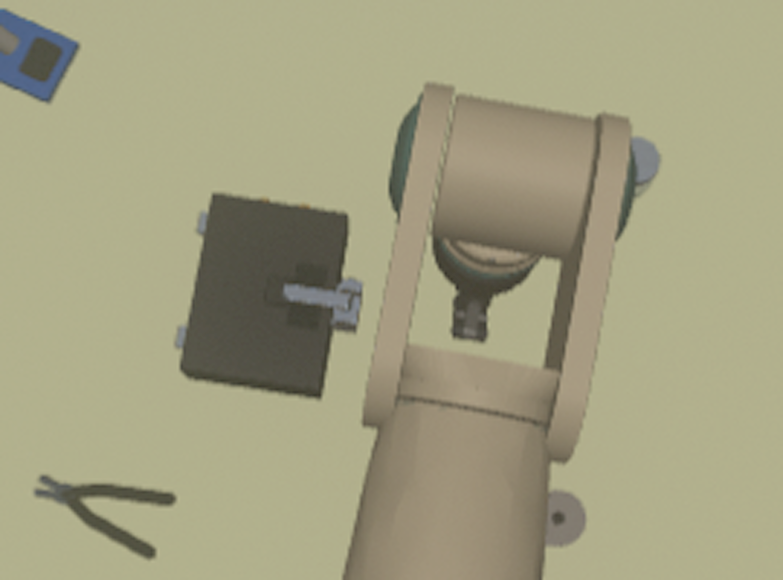

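The lid lies flat with the clamp arm level on it. The spool, jar and cutters look where they were, and the robot is clear. I'll hand in.

Run:
```python
from station import ticket
print(ticket.job_done())
```

```text
the job is handed in; nothing more can be done
None
```

The job is done and handed in at about 24 s of the 64 s allowed. The cell stands on the stage with the lid shut over it and the clamp arm down on the lid.

- **Cell:** I gripped it by its cheeks, set it down with about 6 N of contact and let go. A wrist picture before the lid closed put it about 0.4 mm (box x) and -0.5 mm (box y) from the stage centre. Its faces were square to within about 0.5°; the four edge readings ranged from -0.4° to +0.8°. A second check, on the far edge of the cell's base, disagreed slightly and gave about -1 mm in y.
- **Lid:** it followed the fingers down with only 1–2 N and stopped firmly at z = 0.070 m, the expected height when shut, with 8 N at the end.
- **Clamp:** it stopped at z = 0.078 m, the expected top of the level arm. The final pictures show it flat on the lid.
- **Bystanders:** by eye, the spool, jar and cutters look unmoved in the final pictures. The gripper was clear of everything at hand-in.
- **Not checked:** I could not see the cell once the lid was shut, so its position after closing is not confirmed.

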